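Take the inside depth of a stoneware crock and lock the depth gauge

ROBOT

A 6-joint arm with a two-finger parallel gripper is mounted at the origin on a cart in front of the work surface, level with it; the furniture and walls round the work are solid. World frame = base frame: x ahead of the robot, y to its left, z up, the work surface at z = 0. Lengths are in m, angles in rad, forces in N, time in s.
With the tool pointing down it reaches from about 0.325 to 0.85 m from the base axis. Payload 15.5 kg.
Tool frame: the origin (TCP) lies at the very end of the fingers, on their centre line; the grasp point (between the pads) lies arm.pinch_z behind it (arm.pinch_z is the distance from the TCP to the grasp point, in m); z points along the fingers, y is the direction in which the jaws open and shut (so a half turn about z gives the same grasp; the last joint's range is limited). The gripper opens to 91 mm and grips with 3 to 60 N. Pads are 32 mm wide; open, the fingers measure 118 mm over their backs; the gripper's body (76 mm by 178 mm) begins 60 mm behind the grasp point.
Start: joints at [-1.383, 0.494, 1.345, -0, 1.302, -0.096], TCP at [0.174, -0.6, 0.214] pointing down, gripper open.
Joint ranges: [-2.91, 2.91], [-0.82, 2.16], [0.22, 2.67], [-1.22, 4.37], [0.12, 2.79], [-3.08, 3.08]. Speed limits (rad/s): [1.89, 1.89, 2.57, 3.01, 3.01, 3.01].

INTERFACE

Orientations are given as a unit quaternion [w, x, y, z].
In Python, from rig import arm gives the robot as it stands.
- The arm moves only by the tool apply_moves, never from a script. Its arguments are lists of equal length, an entry for each row: "slide": the shift along the tool's x, y, z in mm, a list of three; "yaw": the turn about the tool's z in rad. A call has 1 to 10 rows; each row shifts and turns the commanded pose from where the row before left it, along the tool's axes as they then stand; what a row does not reach is not made up. A row lasts 1/10 s, in which the tool goes at most 50 mm and 8.59 degrees, less where a joint would pass 70% of its speed; a pose out of reach is approached as far as the arm can. A call is refused whole if a number of a shift passes 50 or a number of a turn 0.15, either way. A call with a gripper value outside its range is refused whole. "jaw" is the closure, from 0 (fully open) to 1 (shut), set as the call begins (left out, the last holds). The fingers move at their own pace and stop on an object; "newtons" is the grip in N (left out, the last holds). Time passes only in rows, so rows that do not move let the fingers close. It gives the time, the measured TCP pose, the force and the opening at its end, in the units of the state.
- arm.observe(): the state, without advancing time (a new reading comes with each control period).
- arm.read_camera(name): name is "side" or "top" or "wrist"; returns a dict with "image" (384x512x3 uint8, blue, green, red), "depth" (384x512 float32, m along the optical axis (not along the pixel's ray), 0 where there is no reading), "camera_matrix" (3x3 intrinsics, pixels), "T" (4x4, takes a point from camera to world coordinates). Camera axes: x right, y up, looking along -z (the intrinsics and any distortion apply to the point x, -y, -z); pixel columns grow to the right and rows downward; lengths in m; the calibration is good to about 2 mm. A picture is of the moment at which its call begins.
- arm.hand_in(): hands the job in, once; it reports no verdict.
The state is a dict: "time": time; "qpos": joint angles; "dq": joint speeds; "effort": joint torques, N m; "eef_pos": TCP position; "tool_rot": TCP orientation; "wrist_force": force on the tool from outside, world axes, zero at the start; "moment": the same for the moment, N m; "gripper_width": finger opening in m.
Only numpy, scipy, OpenCV 4.12 (cv2) and the standard library are available. Lean on these libraries where they do the work, as an engineer would, in place of code of your own. Each camera call takes 0.05 s, during which the arm holds its last target. There are 200 camera calls.

TASK

The stoneware crock is to get a liner, so take its inside depth with the rod depth gauge: lift the gauge by the black knob of its rod, set its beam flat across the middle of the crock's mouth, and slide the rod gently down until its sprung foot just bears on the bottom, which you must find by feel. Then press the cam lever fully down so that the rod is locked at that height with the foot still on the bottom, and leave the gauge standing there. Leave the crock and the other goods where they are.

Things in the scene. Friction and masses are not known exactly. Their poses are not given: they have to be found in the camera images.
- gauge: loose rod depth gauge, 0.56 kg: steel beam 36 x 170 x 12 mm (its x, y, z), aluminium clamp block (30 x 34 mm, top 44 mm up) at the middle, steel rod upright through it, black lever on the +y side. Origin: middle of the beam's underside, on the rod's axis; z up, y along the beam to the lever. Lifted by the knob, the rod goes to its upper stop and carries the gauge; once the beam rests, the rod slides on down.
- crock: brown-grey stoneware crock, loose, 1.35 kg: round, 120 mm outside, 95 mm high to its flat rim, wall 8 mm, straight inside, 104 mm wide; two lug ears below the rim, 150 mm over all. Origin: centre of its underside; z up. Its flat inside bottom lies 45 to 81 mm below the rim, different each time and not to be told from outside.
- foot: rubber foot at the lower end of the rod, 14 mm across. Origin: the middle of its tip, which with the rod fully up lies 10 mm above the beam's underside, hidden in the beam; z up. The foot is sprung: it gives 0.4 mm per newton, 4 mm at most.
- knob (a point): middle of the black fluted knob on top of the rod: 20 mm across, 26 mm high, 177 mm above the beam's underside when the rod is fully up (it goes down with the rod). Grip it across from any side.
- probe (a joint): how far the rod is pushed down, m: 0 fully up (starts at 0 to 0.006), 0.100 fully down. It slides stiffly, with about 2.5 N either way, and stays where it is left while the lever is up. The foot meets the bottom at a value of the bottom's depth below the rim + 0.010.
- lever (a joint): angle of the cam lever, rad: 0 raised (46 degrees up from level, rod free), 0.80 pressed down level (rod locked). It stays where it is left; pressing it takes about 4 to 10 N on its outer half and it stops hard at 0.80.
- lever_end (a point): top of the round thumb pad (18 mm across) near the outer end of the black lever (11 mm wide), 54 mm along the lever from its pivot, which lies at y = +26 mm, z = +34 mm in the gauge's frame. With the lever level, its top is 40 mm above the beam's underside.
- tan_bowl: small tan bowl, 90 mm across, 50 mm high; goods, to be left alone. Origin: centre of its underside.
- slate_bowl: dark slate bowl, 112 mm across, 48 mm high; goods, to be left alone. Origin: centre of its underside.
- carton_a: small pink carton, 36 x 53 x 105 mm; goods, to be left alone. Origin: centre of its underside.

How it is judged:
By the outcome, as a careful person would: the job done as asked, in the order asked, and still so for the second after the job is handed in, with the robot touching nothing.
It also fails if it takes over 58 s, if anything falls off the work surface, if the arm or the gripper's body presses on something with over 40 N, if the wrist force passes 120 N, or if a joint passes its speed limit or range.

## Working session

There is one attempt and no reset: what is moved stays moved. The work goes in short steps, Python scripts to look and compute and a tool call to move; the robot and the scene stay as the last step left them, time stands still between calls to the robot, and variables do not carry over. Pictures are saved under pics/ and viewed, about 8 in all and at most 12, crops included, and the job is handed in when it is done.

Besides the shell and the picture viewer there is one more tool, called after "Call:" as name([rows], argument=value, ...), one row to a line, values as JSON. apply_moves: Moves the arm, as the interface text tells. Its arguments: {"type":"object","properties":{"slide":{"type":"array"},"yaw":{"type":"array"},"jaw":{"type":"number"},"newtons":{"type":"number"}},"required":["slide","yaw"]}

```bash
ls; mkdir -p pics
cat > h.py <<'E'
import numpy as np,cv2
from rig import arm
def ray(c,u,v):
    K=c["camera_matrix"];T=c["T"]
    d=np.linalg.inv(K)@[u,v,1.];d=T[:3,:3]@[d[0],-d[1],-d[2]]
    return T[:3,3],d
def plane(c,u,v,z):
    o,d=ray(c,u,v);return o+d*(z-o[2])/d[2]
def cloud(c):
    D=c["depth"];h,w=D.shape;v,u=np.mgrid[:h,:w];K=c["camera_matrix"]
    p=np.linalg.inv(K)@np.stack([u.ravel(),v.ravel(),np.ones(h*w)])
    p=p*D.ravel();p[1:]*=-1
    return (c["T"][:3,:3]@p+c["T"][:3,3:]).T.reshape(h,w,3)
E
python3 - <<'E'
from h import *
s=arm.observe();print(s,arm.pinch_z)
for n in("side","top"):
    c=arm.read_camera(n);np.savez(n+'0.npz',**c);cv2.imwrite(f'pics/{n}0.png',c["image"]);print(n,c["T"].round(3).tolist(),c["camera_matrix"].tolist(),(c["depth"]>0).mean())
E
```

```text
pics
{'time': 0.0, 'qpos': array([-1.38348121e+00,  4.94170307e-01,  1.34615319e+00, -1.40192055e-05,
        1.30255210e+00, -9.54843236e-02]), 'dq': array([ 4.00987624e-05, -1.15236169e-04, -3.75692385e-04, -3.94588594e-04,
        8.79221535e-04, -7.04505473e-04]), 'effort': array([-1.24451126e-04, -8.78820348e+01, -3.81848466e+01,  7.08055682e-02,
        5.29422308e-02, -1.85645758e-04]), 'eef_pos': array([ 0.17433398, -0.59976516,  0.21333883]), 'tool_rot': array([-6.40485981e-04,  9.90019239e-01,  1.40930818e-01, -3.61937123e-05]), 'wrist_force': array([ 0.28848228,  0.19850824, -1.02919607]), 'moment': array([-0.01328074,  0.05099674, -0.04827369]), 'gripper_width': 0.0909837415881881} 0.0188
side [[-0.973, 0.087, -0.214, 0.259], [-0.231, -0.36, 0.904, 0.908], [0.002, 0.929, 0.371, 0.542], [0.0, 0.0, 0.0, 1.0]] [[451.65110538546526, 0.0, 248.7130248729231], [0.0, 451.65110538546526, 196.84263246159745], [0.0, 0.0, 1.0]] 0.905670166015625
top [[0.053, 0.977, -0.205, 0.196], [-0.999, 0.053, -0.008, -0.099], [0.003, 0.205, 0.979, 1.517], [0.0, 0.0, 0.0, 1.0]] [[496.7773053693591, 0.0, 254.78697483034625], [0.0, 496.7773053693591, 196.38453323522063], [0.0, 0.0, 1.0]] 0.9960225423177084
```

View pics/side0.png

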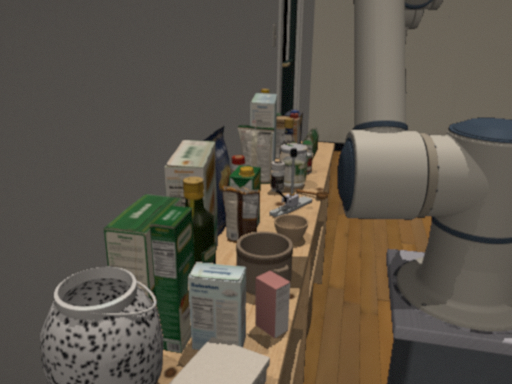

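View pics/top0.png

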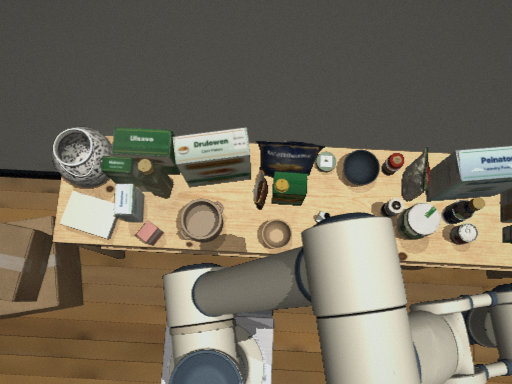

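Side view: crock mouth near (265,248), gauge near (292,190) with its knob at about (293,152). In the top view the crock is at (201,220) and the arm hides most of the gauge, around (322,216).

Run:
```python
from h import *
S=np.load('side0.npz');T=np.load('top0.npz')
cv2.imwrite('pics/crop1.png',cv2.resize(S["image"][135:225,230:340],None,fx=7,fy=6,interpolation=cv2.INTER_CUBIC))
# crock rim from both clouds
for n,c,roi in(("top",T,(190,255,170,235)),("side",S,(225,310,225,305))):
    P=cloud(c);r0,r1,c0,c1=roi;Q=P[r0:r1,c0:c1].reshape(-1,3)
    m=abs(Q[:,2]-.095)<.006;R=Q[m]
    A=np.c_[2*R[:,:2],np.ones(len(R))];x=np.linalg.lstsq(A,(R[:,:2]**2).sum(1),rcond=None)[0]
    print(n,m.sum(),x[:2],np.sqrt(x[2]+x[0]**2+x[1]**2),np.median(R[:,2]),R.min(0),R.max(0))
P=cloud(S)
for v in range(145,216,5):
    print(v,[(u,*(P[v,u]*1000).round().astype(int)) for u in range(270,320,6)])
```

```text
top 345 [0.42063452 0.06647923] 0.05610576681666327 0.09385574940592734 [0.36117816 0.00669154 0.08900519] [0.47992465 0.12710261 0.10055334]
side 884 [0.43317509 0.15707574] 0.10386314944285886 0.09488770822078549 [0.34743697 0.0087377  0.0890069 ] [0.48335481 0.31113443 0.10098547]
145 [(270, np.int64(531), np.int64(-552), np.int64(139)), (276, np.int64(561), np.int64(-844), np.int64(60)), (282, np.int64(493), np.int64(-567), np.int64(138)), (288, np.int64(474), np.int64(-578), np.int64(136)), (294, np.int64(453), np.int64(-579), np.int64(137)), (300, np.int64(434), np.int64(-586), np.int64(137)), (306, np.int64(440), np.int64(-845), np.int64(68)), (312, np.int64(417), np.int64(-852), np.int64(67)), (318, np.int64(413), np.int64(-1106), np.int64(1))]
150 [(270, np.int64(531), np.int64(-552), np.int64(122)), (276, np.int64(562), np.int64(-851), np.int64(37)), (282, np.int64(487), np.int64(-535), np.int64(129)), (288, np.int64(464), np.int64(-518), np.int64(136)), (294, np.int64(423), np.int64(-351), np.int64(184)), (300, np.int64(426), np.int64(-528), np.int64(136)), (306, np.int64(
[... 5555 characters left out ...]
nt64(-335), np.int64(3)), (300, np.int64(396), np.int64(-342), np.int64(2)), (306, np.int64(379), np.int64(-347), np.int64(2)), (312, np.int64(361), np.int64(-352), np.int64(1)), (318, np.int64(344), np.int64(-366), np.int64(-3))]
215 [(270, np.int64(477), np.int64(-285), np.int64(2)), (276, np.int64(457), np.int64(-272), np.int64(9)), (282, np.int64(426), np.int64(-183), np.int64(51)), (288, np.int64(411), np.int64(-190), np.int64(50)), (294, np.int64(396), np.int64(-196), np.int64(49)), (300, np.int64(379), np.int64(-193), np.int64(52)), (306, np.int64(374), np.int64(-306), np.int64(3)), (312, np.int64(358), np.int64(-315), np.int64(1)), (318, np.int64(344), np.int64(-372), np.int64(-22))]
```

View pics/crop1.png

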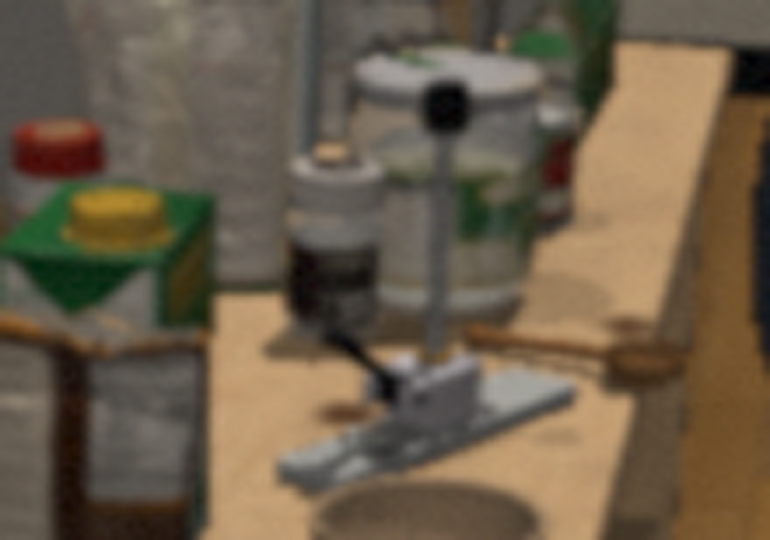

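Crop: the black knob is at side pixel (293,152), so about (0.423,-0.358). The beam runs from (272,214) to (312,199), and the lever end at (277,191) points to +x+y. I'll move the hand closer and use the wrist camera.

Call:
apply_moves([
  [0,0,-40],
  [5,0,-40],
  [30,-18,-40],
  [30,-18,-20],
  [30,-18,0],
  [30,-18,0],
  [30,-18,0],
  [30,-18,0],
  [30,-18,0],
  [20,-14,0],
], yaw=[0,0,0,0,0,0,0,0,0,0])

```text
time: 1.1
eef_pos: [0.3607, -0.3999, 0.3513]
tool_rot: [-0.0, 0.99, 0.141, -0.0]
wrist_force: [-0.4, -0.7, 0.6]
gripper_width: 0.0909
```

Run:
```python
from h import *
s=arm.observe();print(s['time'],s['eef_pos'],s['tool_rot'],s['wrist_force'])
c=arm.read_camera("wrist");np.savez('w1.npz',**c);cv2.imwrite('pics/w1.png',c["image"]);print(c["T"].round(3).tolist(),c["camera_matrix"].tolist())
c=arm.read_camera("top");np.savez('t1.npz',**c);cv2.imwrite('pics/t1.png',c["image"])
```

```text
1.1 [ 0.36073657 -0.39993088  0.35133488] [-3.30172571e-04  9.89956843e-01  1.41369515e-01 -4.20869796e-06] [-0.35357492 -0.69831234  0.62325695]
[[0.28, 0.92, 0.273, 0.438], [-0.96, 0.269, 0.08, -0.378], [0.0, -0.284, 0.959, 0.523], [0.0, 0.0, 0.0, 1.0]] [[326.89315525127694, 0.0, 254.70932060983256], [0.0, 326.89315525127694, 193.28413411649882], [0.0, 0.0, 1.0]]
```

View pics/w1.png

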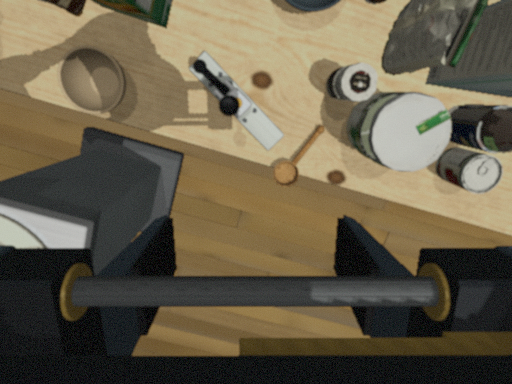

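The wrist view shows the knob at (229,105), the beam from about (200,57) to (275,143), and the lever pad at (201,66).

Run:
```python
from h import *
W=np.load('w1.npz');S=np.load('side0.npz');T=np.load('top0.npz')
def dark(c,r0,r1,c0,c1,t=40):
    m=np.zeros(c["depth"].shape,np.uint8);m[r0:r1,c0:c1]=(c["image"][r0:r1,c0:c1].max(2)<t)
    n,l,st,ce=cv2.connectedComponentsWithStats(m);k=1+np.argmax(st[1:,4]);return ce[k],st[k]
a=dark(W,93,118,217,242);b=dark(S,146,160,286,301);print(a,b)
o1,d1=ray(W,*a[0]);o2,d2=ray(S,*b[0])
t=np.linalg.lstsq(np.c_[d1,-d2],o2-o1,rcond=None)[0];print('tri',o1+t[0]*d1,o2+t[1]*d2)
P=cloud(W)
Q=P[40:160,180:300]
K=P[90:120,215:245].reshape(-1,3);K=K[K[:,2]>.12];print('knob cloud',len(K),np.median(K,0),K.min(0),K.max(0))
B=Q[(Q[...,2]>.007)&(Q[...,2]<.017)][:,:2];B=B[(np.hypot(*(B-[.423,-.358]).T)<.1)]
r=cv2.minAreaRect((B*1000).astype(np.float32));print(len(B),r,cv2.boxPoints(r))
g=Q.reshape(-1,3);g=g[np.hypot(g[:,0]-.423,g[:,1]+.358)<.1]
L=g[(g[:,2]>.055)&(g[:,2]<.1)];print('lever pad-ish',len(L),np.median(L,0),L[L[:,2]>.07].mean(0))
# pink carton / crock from side, and crock again both cams rim
for n,c,roi in(("top",T,(190,255,170,235)),("side",S,(225,275,230,300))):
    R=cloud(c)[roi[0]:roi[1],roi[2]:roi[3]].reshape(-1,3)
    R=R[(abs(R[:,2]-.095)<.005)&(abs(np.hypot(R[:,0]-.42,R[:,1]-.066)-.056)<.009)]
    A=np.c_[2*R[:,:2],np.ones(len(R))];x=np.linalg.lstsq(A,(R[:,:2]**2).sum(1),rcond=None)[0]
    print(n,len(R),x[:2],np.sqrt(x[2]+x[0]**2+x[1]**2),np.median(R[:,2]))
# obstacles >0.1 high near the crock, from top
P=cloud(T).reshape(-1,3);P=P[(np.hypot(P[:,0]-.42,P[:,1]-.066)<.25)&(P[:,2]>.105)&(P[:,2]<.4)&(P[:,0]>.3)]
i=np.argsort(np.hypot(P[:,0]-.42,P[:,1]-.066))[::60];print(P[i].round(3)[:25].tolist())
```

```text
(array([228.5785124 , 105.31818182]), array([220,  93,  18,  22, 242], dtype=int32)) (array([293.375, 152.675]), array([291, 149,   6,   8,  40], dtype=int32))
tri [ 0.4216966  -0.3550946   0.17531705] [ 0.42499838 -0.35462626  0.17519688]
knob cloud 357 [ 0.42233519 -0.35648038  0.1886116 ] [ 0.41158184 -0.37836941  0.17048217] [ 0.43764305 -0.34545409  0.52276037]
1683 ((421.3798828125, -355.8671875), (169.79095458984375, 36.04887390136719), 60.50191116333008) [[ 363.88986 -420.88272]
 [ 395.26578 -438.63297]
 [ 478.8699  -290.85165]
 [ 447.494   -273.1014 ]]
lever pad-ish 280 [ 0.44954595 -0.30542383  0.07260977] [ 0.45302038 -0.30041415  0.0761098 ]
top 315 [0.42067737 0.06643927] 0.05602578196218102 0.09416181196046769
side 490 [0.4233385  0.07110909] 0.056062183517451264 0.09508299862225289
[[0.536, 0.086, 0.236], [0.537, 0.089, 0.189], [0.538, 0.088, 0.152], [0.534, 0.107, 0.219], [0.541, 0.06, 0.179], [0.542, 0.056, 0.188], [0.543, 0.053, 0.13], [0.544, 0.053, 0.244], [0.546, 0.058, 0.256], [0.546, 0.047, 0.255], [0.547, 0.038, 0.206], [0.549, 0.04, 0.274], [0.55, 0.031, 0.257], [0.556, 0.075, 0.273], [0.499, 0.18, 0.188], [0.559, 0.067, 0.273], [0.55, 0.012, 0.157], [0.372, 0.2, 0.109], [0.512, 0.176, 0.105], [0.565, 0.065, 0.273], [0.556, 0.119, 0.274], [0.496, 0.192, 0.206], [0.568, 0.05, 0.274], [0.554, -0.002, 0.143], [0.568, 0.032, 0.269]]
```

Gauge: centre about (0.4218,-0.356), beam axis at 60.5° with the lever on that side, knob at z 0.175. I'll line tool x up with the beam, over the knob.

Call:
apply_moves([
  [0,0,0],
  [0,0,0],
  [0,0,0],
  [0,0,0],
  [0,0,0],
  [0,0,0],
  [17,8,-5],
  [17,8,0],
  [17,8,0],
  [17.4,7.8,0],
], yaw=[-0.1287,-0.1287,-0.1287,-0.1287,-0.1287,-0.1287,0,0,0,0])

```text
time: 2.2
eef_pos: [0.4211, -0.3581, 0.3563]
tool_rot: [-0.0, 0.864, 0.503, -0.0]
wrist_force: [0.5, -0.1, -0.2]
gripper_width: 0.0911
```

Run:
```python
from h import *
s=arm.observe();q=s['tool_rot'];print(s['time'],s['eef_pos'],2*np.degrees(np.arctan2(q[2],q[1])),s['wrist_force'],s['qpos'])
W=arm.read_camera("wrist");np.savez('w2.npz',**W);cv2.imwrite('pics/w2.png',W["image"])
P=cloud(W);g=P.reshape(-1,3);d=np.hypot(g[:,0]-.422,g[:,1]+.356)
K=g[(d<.025)&(g[:,2]>.165)&(g[:,2]<.2)];r=cv2.minEnclosingCircle((K[:,:2]*1000).astype(np.float32));print(len(K),np.median(K,0),K.mean(0),r)
B=g[(d<.1)&(g[:,2]>.007)&(g[:,2]<.017),:2];print(len(B),cv2.minAreaRect((B*1000).astype(np.float32)))
```

```text
2.2 [ 0.42105075 -0.35806026  0.35627538] 60.40677398638712 [ 0.52758326 -0.10114011 -0.22531425] [-8.12628312e-01  2.82198370e-01  1.29629857e+00 -2.15145062e-04
  1.56358489e+00 -2.96127477e-01]
336 [ 0.42255746 -0.35409104  0.18833267] [ 0.42239483 -0.35430083  0.18611794] ((421.55767822265625, -356.00665283203125), 10.714363098144531)
1191 ((421.1668395996094, -356.3541564941406), (168.13719177246094, 35.87129592895508), 60.38505554199219)
```

Call:
apply_moves([
  [2,0,40],
  [0,0,40],
  [0,0,40],
  [0,0,30],
  [0,0,20],
  [0,0,15],
  [0,0,15],
  [0,0,0],
  [0,0,0],
], yaw=[0,0,0,0,0,0,0,0,0])

```text
time: 3.15
eef_pos: [0.4217, -0.3566, 0.1567]
tool_rot: [-0.0, 0.864, 0.503, -0.0]
wrist_force: [0.4, 0.2, -0.5]
gripper_width: 0.0911
```

Call:
apply_moves([
  [0,0,0],
  [0,0,0],
  [0,0,0],
  [0,0,0],
  [0,0,0],
  [0,0,0],
  [0,0,0],
  [0,0,0],
], yaw=[0,0,0,0,0,0,0,0], jaw=1, newtons=30)

```text
time: 3.95
eef_pos: [0.422, -0.3561, 0.1565]
tool_rot: [-0.0, 0.864, 0.503, 0.0]
wrist_force: [-0.8, 0.3, -0.1]
gripper_width: 0.0301
```

Call:
apply_moves([
  [0,0,0],
  [0,0,0],
  [0,0,0],
  [0,0,0],
], yaw=[0,0,0,0])

```text
time: 4.35
eef_pos: [0.422, -0.3561, 0.1565]
tool_rot: [-0.0, 0.864, 0.503, -0.0]
wrist_force: [-0.7, 0.4, 0.8]
gripper_width: 0.0187
```

Call:
apply_moves([
  [0,0,-5],
  [0,0,-10],
  [0,0,-25],
  [0,0,-30],
  [0,0,-40],
  [0,0,-40],
  [0,0,-40],
  [0,0,-40],
  [0,0,-30],
  [0,0,0],
], yaw=[0,0,0,0,0,0,0,0,0,0])

```text
time: 5.35
eef_pos: [0.4227, -0.3568, 0.4213]
tool_rot: [0.003, 0.864, 0.503, 0.001]
wrist_force: [1.1, -0.9, -6.2]
gripper_width: 0.0188
```

Run:
```python
from h import *
s=arm.observe();print(s['time'],s['eef_pos'],s['wrist_force'],s['gripper_width'])
c=arm.read_camera("side");np.savez('s2.npz',**c);cv2.imwrite('pics/s2.png',c["image"])
P=cloud(np.load('top0.npz')).reshape(-1,3)
for y in np.arange(-.36,.12,.04):
    Q=P[(abs(P[:,1]-y)<.02)&(P[:,0]>.3)&(P[:,2]<.35)&(P[:,2]>.1)];print(round(y,2),[(round(a,2),round(Q[abs(Q[:,0]-a)<.02,2].max(initial=0),2)) for a in np.arange(.34,.6,.04)])
```

```text
5.35 [ 0.42271297 -0.35680758  0.4212879 ] [ 1.12473678 -0.89984286 -6.20162146] 0.018840396525006783
-0.36 [(np.float64(0.34), np.float64(0.0)), (np.float64(0.38), np.float64(0.0)), (np.float64(0.42), np.float64(0.0)), (np.float64(0.46), np.float64(0.0)), (np.float64(0.5), np.float64(0.0)), (np.float64(0.54), np.float64(0.0)), (np.float64(0.58), np.float64(0.0))]
-0.32 [(np.float64(0.34), np.float64(0.0)), (np.float64(0.38), np.float64(0.0)), (np.float64(0.42), np.float64(0.0)), (np.float64(0.46), np.float64(0.0)), (np.float64(0.5), np.float64(0.0)), (np.float64(0.54), np.float64(0.0)), (np.float64(0.58), np.float64(0.0))]
-0.28 [(np.float64(0.34), np.float64(0.0)), (np.float64(0.38), np.float64(0.0)), (np.float64(0.42), np.float64(0.0)), (np.float64(0.46), np.float64(0.0)), (np.float64(0.5), np.float64(0.0)), (np.float64(0.54), np.float64(0.0)), (np.float64(0.58), np.float64(0.0))]
-0.24 [(np.float64(0.34), np.float64(0.0)), (np.float64(0.38), np.float64(0.0)), (np.float64(0.42), np.float64(0.0)), (np.float64(0.46), np.float64(0.0)), (np.float64(0.5), np.float64(0.17)), (np.float64
[... 1502 characters left out ...]
, np.float64(0.0)), (np.float64(0.46), np.float64(0.0)), (np.float64(0.5), np.float64(0.0)), (np.float64(0.54), np.float64(0.28)), (np.float64(0.58), np.float64(0.28))]
0.04 [(np.float64(0.34), np.float64(0.0)), (np.float64(0.38), np.float64(0.1)), (np.float64(0.42), np.float64(0.0)), (np.float64(0.46), np.float64(0.0)), (np.float64(0.5), np.float64(0.0)), (np.float64(0.54), np.float64(0.28)), (np.float64(0.58), np.float64(0.28))]
0.08 [(np.float64(0.34), np.float64(0.0)), (np.float64(0.38), np.float64(0.1)), (np.float64(0.42), np.float64(0.0)), (np.float64(0.46), np.float64(0.1)), (np.float64(0.5), np.float64(0.0)), (np.float64(0.54), np.float64(0.28)), (np.float64(0.58), np.float64(0.28))]
```

View pics/s2.png

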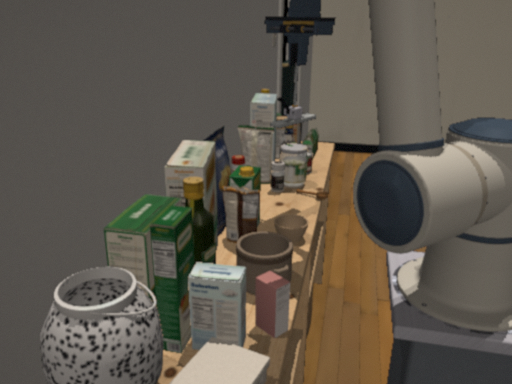

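The gauge hangs from the hand (-6 N). I'll turn it +130° so the lever ends up facing the robot, then carry it over.

Call:
apply_moves([
  [0,0,0],
  [0,0,0],
  [0,0,0],
  [0,0,0],
  [0,0,0],
  [0,0,0],
  [0,0,0],
  [0,0,0],
  [0,0,0],
  [0,0,0],
], yaw=[-0.08,-0.117,-0.117,-0.117,-0.117,-0.117,-0.117,-0.117,-0.117,-0.117])

```text
time: 6.4
eef_pos: [0.4214, -0.3555, 0.4145]
tool_rot: [-0.002, 0.457, 0.89, 0.001]
wrist_force: [0.4, 0.3, -6.3]
gripper_width: 0.0189
```

Call:
apply_moves([
  [0,0,0],
  [0,0,0],
  [0,0,0],
  [0,0,0],
  [0,0,0],
  [0,0,0],
  [0,0,0],
  [0,0,0],
  [0,0,0],
  [0,0,0],
], yaw=[-0.117,-0.117,-0.117,-0.117,-0.117,-0.117,-0.117,-0.117,-0.117,-0.08])

```text
time: 7.4
eef_pos: [0.4214, -0.3555, 0.4145]
tool_rot: [-0.001, -0.092, 0.996, 0.001]
wrist_force: [0.1, 0.7, -5.4]
gripper_width: 0.019
```

```bash
cat > go.py <<'E'
import sys
from h import *
s=arm.observe();q=s['tool_rot'];p=2*np.arctan2(q[2],q[1])
x=np.array([np.cos(p),np.sin(p)]);y=np.array([np.sin(p),-np.cos(p)])
t=np.array(list(map(float,sys.argv[1:3])));d=(t-s['eef_pos'][:2])*1000
print(s['time'],s['eef_pos'].round(4),'psi',np.degrees(p).round(2),'move',(d@x).round(1),(d@y).round(1),'F',s['wrist_force'].round(2),'q6',s['qpos'][5].round(2))
E
python3 go.py .40 -.08
```

```text
7.4 [ 0.4214 -0.3555  0.4145] psi 190.55 move -29.4 274.8 F [ 0.08  0.68 -5.38] q6 -2.56
```

Call:
apply_moves([
  [-3,15,0],
  [-3,30,0],
  [-3,32,0],
  [-3,32,0],
  [-3,32,0],
  [-3,32,0],
  [-3,32,0],
  [-3,30,0],
  [-3,25,0],
  [-2,15,0],
], yaw=[0,0,0,0,0,0,0,0,0,0])

```text
time: 8.4
eef_pos: [0.4001, -0.0779, 0.4154]
tool_rot: [-0.001, -0.09, 0.996, 0.001]
wrist_force: [0.4, 0.5, -5.8]
gripper_width: 0.0189
```

```bash
python3 go.py .42 .068
python3 - <<'E'
from h import *
W=arm.read_camera("wrist");np.savez('w3.npz',**W);cv2.imwrite('pics/w3.png',W["image"])
R=cloud(W).reshape(-1,3)
for z in(.09,.095):
  Q=R[(abs(R[:,2]-.095)<.006)&(abs(np.hypot(R[:,0]-.42,R[:,1]-.068)-.056)<.009)]
A=np.c_[2*Q[:,:2],np.ones(len(Q))];x=np.linalg.lstsq(A,(Q[:,:2]**2).sum(1),rcond=None)[0]
print(len(Q),x[:2],np.sqrt(x[2]+x[0]**2+x[1]**2),np.median(Q,0))
E
```

```text
8.4 [ 0.4001 -0.0779  0.4154] psi 190.27 move -45.7 140.0 F [ 0.44  0.53 -5.84] q6 -2.09
1364 [0.42029126 0.06577151] 0.05586924817883911 [0.41608468 0.06410185 0.09519961]
```

View pics/w3.png

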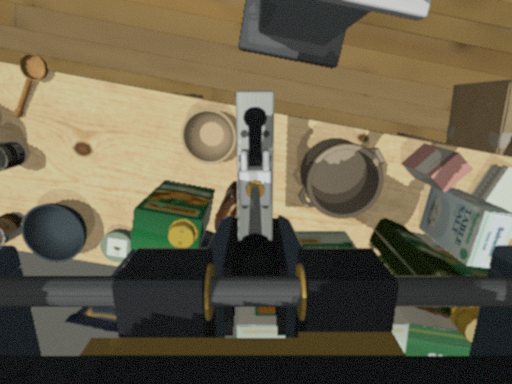

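The wrist view shows the beam upright on image column 255, rows 92–240, the crock mouth at (342,178), and the lever up. Three views put the crock at (0.4205,0.067). I'll move over it.

Call:
apply_moves([
  [-6,15,0],
  [-8,22,0],
  [-8,25,0],
  [-8,25,0],
  [-8,22,0],
  [-5,18,0],
  [-3,12,0],
  [0,0,0],
  [0,0,0],
  [0,0,0],
], yaw=[0,0,0,0,0,0,0,0,0,0])

```text
time: 9.45
eef_pos: [0.4218, 0.0639, 0.4164]
tool_rot: [-0.0, -0.089, 0.996, -0.0]
wrist_force: [-0.1, -0.1, -5.8]
gripper_width: 0.019
```

```bash
python3 go.py .4205 .067
python3 - <<'E'
from h import *
W=arm.read_camera("wrist");np.savez('w4.npz',**W);cv2.imwrite('pics/w4.png',W["image"])
s=arm.observe();e=s['eef_pos'];R=cloud(W).reshape(-1,3)
Q=R[(abs(R[:,2]-.095)<.006)&(abs(np.hypot(R[:,0]-.42,R[:,1]-.067)-.056)<.01)]
A=np.c_[2*Q[:,:2],np.ones(len(Q))];x=np.linalg.lstsq(A,(Q[:,:2]**2).sum(1),rcond=None)[0]
print(len(Q),x[:2],np.sqrt(x[2]+x[0]**2+x[1]**2))
B=R[(abs(R[:,2]-.27)<.012)&(np.hypot(R[:,0]-e[0],R[:,1]-e[1])<.11)]
print(len(B),cv2.minAreaRect((B[:,:2]*1000).astype(np.float32)),np.linalg.lstsq(np.c_[B[:,:2]-e[:2],np.ones(len(B))],B[:,2],rcond=None)[0])
E
```

```text
9.45 [0.4218 0.0639 0.4164] psi 190.23 move 0.7 3.2 F [-0.06 -0.11 -5.8 ] q6 -1.74
921 [0.4203415  0.06683785] 0.05607516740983358
2429 ((410.994873046875, 59.894981384277344), (149.69644165039062, 36.0827522277832), 10.294310569763184) [ 0.00236192 -0.00694951  0.27171315]
```

Call:
apply_moves([
  [0,2.2,20],
  [0,2,30],
  [0,0,35],
  [0,0,30],
  [0,0,20],
  [0,0,10],
  [0,0,5],
  [0,0,0],
  [0,0,0],
  [0,0,0],
], yaw=[0,0,0,0,0,0,0,0,0,0])

```text
time: 10.5
eef_pos: [0.4217, 0.0687, 0.2674]
tool_rot: [0.001, -0.09, 0.996, -0.0]
wrist_force: [0.2, -0.6, -5.8]
gripper_width: 0.0189
```

```bash
python3 go.py .4205 .067
python3 - <<'E'
from h import *
W=arm.read_camera("wrist");np.savez('w5.npz',**W);cv2.imwrite('pics/w5.png',W["image"])
s=arm.observe();e=s['eef_pos'];R=cloud(W).reshape(-1,3)
B=R[(abs(R[:,2]-.12)<.01)&(np.hypot(R[:,0]-e[0],R[:,1]-e[1])<.11)]
r=cv2.minAreaRect((B[:,:2]*1000).astype(np.float32));print(len(B),r,np.linalg.lstsq(np.c_[B[:,:2]-e[:2],np.ones(len(B))],B[:,2],rcond=None)[0])
c=arm.read_camera("side");np.savez('s5.npz',**c);cv2.imwrite('pics/s5.png',np.hstack([cv2.resize(c["image"][150:310,210:330],None,fx=3,fy=3,interpolation=cv2.INTER_CUBIC),cv2.resize(W["image"],None,fx=.85,fy=480/384)]))
E
```

```text
10.5 [0.4217 0.0687 0.2674] psi 190.28 move 1.4 -1.5 F [ 0.16 -0.62 -5.83] q6 -1.73
2439 ((412.047607421875, 65.41761779785156), (151.65945434570312, 36.01130294799805), 10.399430274963379) [ 0.00143843 -0.00383776  0.1227143 ]
```

View pics/s5.png

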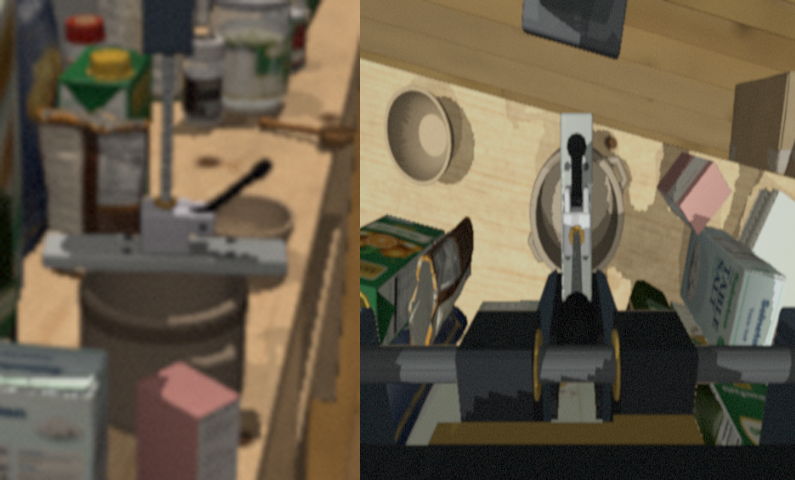

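The side crop shows the beam just above the rim and centred (beam middle at column 165, crock middle at 163). The wrist view shows the lever free and the beam over the middle of the mouth. I'll lower it onto the rim.

Call:
apply_moves([
  [0,0,5],
  [0,0,4],
  [0,0,2],
  [0,0,1],
  [0,0,1],
  [0,0,0],
  [0,0,0],
], yaw=[0,0,0,0,0,0,0])

```text
time: 11.3
eef_pos: [0.4212, 0.0687, 0.2536]
tool_rot: [0.0, -0.09, 0.996, -0.0]
wrist_force: [-0.4, -0.5, -6.3]
gripper_width: 0.0189
```

Call:
apply_moves([
  [0,0,1],
  [0,0,1],
  [0,0,1],
  [0,0,1],
  [0,0,1],
  [0,0,1],
  [0,0,0],
  [0,0,0],
], yaw=[0,0,0,0,0,0,0,0])

```text
time: 12.1
eef_pos: [0.4212, 0.0687, 0.2475]
tool_rot: [-0.0, -0.09, 0.996, -0.0]
wrist_force: [1.4, -0.6, 0.6]
gripper_width: 0.0186
```

Run:
```python
from h import *
for n in('w3.npz','top0.npz'):
    R=cloud(np.load(n)).reshape(-1,3);Q=R[np.hypot(R[:,0]-.4205,R[:,1]-.067)<.03];print(n,len(Q),np.percentile(Q[:,2],[5,25,50,75,95]))
```

```text
w3.npz 927 [0.03654405 0.0375837  0.03823295 0.0388879  0.03984707]
top0.npz 307 [0.03109039 0.03407515 0.03621007 0.03816608 0.04162765]
```

Call:
apply_moves([
  [0,0,3],
  [0,0,4],
  [0,0,4],
  [0,0,4],
  [0,0,4],
  [0,0,4],
  [0,0,4],
  [0,0,4],
  [0,0,3],
  [0,0,2],
], yaw=[0,0,0,0,0,0,0,0,0,0])

```text
time: 13.1
eef_pos: [0.4211, 0.0688, 0.2113]
tool_rot: [-0.0, -0.09, 0.996, 0.0]
wrist_force: [3.1, -0.4, 1.5]
gripper_width: 0.0189
```

The depth picture hints at a bottom near z 0.037, which would put contact at a TCP z of about 0.184. I'll go closer, then find it by feel.

Call:
apply_moves([
  [-0.5,0,3],
  [0,0,4],
  [0,0,4],
  [0,0,3],
  [0,0,2],
  [0,0,2],
  [0,0,0],
  [0,0,0],
], yaw=[0,0,0,0,0,0,0,0])

```text
time: 13.9
eef_pos: [0.4213, 0.0688, 0.1934]
tool_rot: [-0.0, -0.09, 0.996, 0.0]
wrist_force: [2.2, 0.0, -2.4]
gripper_width: 0.0188
```

```bash
python3 go.py .4205 .067; python3 -c "
from h import *
for i in range(4): arm.read_camera('side');print(arm.observe()['wrist_force'].round(2),arm.observe()['eef_pos'][2])"
```

```text
13.9 [0.4213 0.0688 0.1934] psi 190.28 move 1.1 -1.7 F [ 2.22  0.03 -2.37] q6 -1.73
[ 2.87 -0.31 -2.53] 0.19341847713685179
[ 2.07 -0.97 -2.8 ] 0.19341130370834766
[ 1.69 -0.05 -3.2 ] 0.1934201650669326
[ 1.3   0.57 -3.68] 0.19343444428749115
```

Call:
apply_moves([
  [0,0,1],
  [0,0,1],
  [0,0,1],
  [0,0,1],
], yaw=[0,0,0,0])

```text
time: 14.5
eef_pos: [0.4218, 0.0688, 0.1895]
tool_rot: [0.0, -0.09, 0.996, -0.0]
wrist_force: [2.6, -0.2, 1.3]
gripper_width: 0.0188
```

Call:
apply_moves([
  [0,0,1],
  [0,0,1],
], yaw=[0,0])

```text
time: 14.7
eef_pos: [0.4218, 0.0688, 0.1875]
tool_rot: [0.0, -0.09, 0.996, -0.0]
wrist_force: [1.9, -0.6, 2.1]
gripper_width: 0.0185
```

Call:
apply_moves([
  [0,0,0.5],
  [0,0,0.5],
], yaw=[0,0])

```text
time: 14.9
eef_pos: [0.4217, 0.0688, 0.1865]
tool_rot: [0.0, -0.09, 0.996, -0.0]
wrist_force: [2.3, -0.1, 1.5]
gripper_width: 0.0188
```

Call:
apply_moves([
  [0,0,0.5],
  [0,0,0.5],
], yaw=[0,0])

```text
time: 15.1
eef_pos: [0.4217, 0.0688, 0.1856]
tool_rot: [0.0, -0.09, 0.996, -0.0]
wrist_force: [3.3, -0.6, 0.9]
gripper_width: 0.019
```

Call:
apply_moves([
  [0,0,0.5],
  [0,0,0.5],
], yaw=[0,0])

```text
time: 15.3
eef_pos: [0.4217, 0.0688, 0.1845]
tool_rot: [0.0, -0.09, 0.996, -0.0]
wrist_force: [2.3, -0.5, 2.6]
gripper_width: 0.019
```

Call:
apply_moves([
  [0,0,0.5],
  [0,0,0.5],
], yaw=[0,0])

```text
time: 15.5
eef_pos: [0.4217, 0.0688, 0.1836]
tool_rot: [0.0, -0.09, 0.996, -0.0]
wrist_force: [3.0, -0.0, 5.2]
gripper_width: 0.0193
```

```bash
python3 -c "
from h import *
for i in range(5): arm.read_camera('side');s=arm.observe();print(s['wrist_force'].round(2),s['eef_pos'][2].round(5))"
```

```text
[ 2.96 -0.87  3.26] 0.18355
[ 2.84 -0.9   2.93] 0.18355
[ 3.38 -0.26  2.32] 0.18358
[ 2.49 -0.19  3.07] 0.18355
[ 2.11 -0.48  3.53] 0.18357
```

Contact is clear: the sliding force was about 1.5 N and then rose by 2.5 N/mm from TCP z of about 0.185, so the foot is compressed about 1.5 mm. I'll ease up 0.7 mm and release.

Call:
apply_moves([
  [0,0,-0.4],
  [0,0,-0.3],
  [0,0,0],
], yaw=[0,0,0])

```text
time: 16.05
eef_pos: [0.4213, 0.0688, 0.1841]
tool_rot: [-0.0, -0.09, 0.996, 0.0]
wrist_force: [0.9, 0.1, -1.7]
gripper_width: 0.0189
```

Call:
apply_moves([
  [0,0,0],
  [0,0,0],
  [0,0,0],
  [0,0,0],
  [0,0,0],
  [0,0,0],
  [0,0,0],
  [0,0,0],
  [0,0,0],
  [0,0,0],
], yaw=[0,0,0,0,0,0,0,0,0,0], jaw=0.3)

```text
time: 17.05
eef_pos: [0.4217, 0.0688, 0.1842]
tool_rot: [-0.0, -0.09, 0.996, -0.0]
wrist_force: [0.5, 0.4, -0.8]
gripper_width: 0.064
```

Call:
apply_moves([
  [0,0,-5],
  [0,0,-10],
  [0,0,-20],
  [0,0,-20],
  [0,0,-20],
  [0,0,-10],
  [0,0,0],
], yaw=[0,0,0,0,0,0,0])

```text
time: 17.75
eef_pos: [0.4224, 0.0689, 0.2706]
tool_rot: [0.001, -0.09, 0.996, -0.0]
wrist_force: [0.8, 0.4, -0.2]
gripper_width: 0.0639
```

Call:
apply_moves([
  [10,0,0],
  [20,0,0],
  [20,0,0],
  [12,0,0],
  [0,0,0],
  [0,0,0],
  [0,0,0],
  [0,0,0],
], yaw=[0,0,0,0,0,0,0,0], jaw=1)

```text
time: 18.55
eef_pos: [0.3612, 0.0578, 0.2692]
tool_rot: [-0.0, -0.09, 0.996, 0.0]
wrist_force: [0.4, 0.7, 1.0]
gripper_width: 0.0026
```

```bash
python3 go.py .36 .056
python3 - <<'E'
from h import *
W=arm.read_camera("wrist");np.savez('w6.npz',**W)
T=arm.read_camera("side");R=cloud(W).reshape(-1,3);e=np.array([.421,.067])
d=np.hypot(R[:,0]-e[0],R[:,1]-e[1])
B=R[(abs(R[:,2]-.107)<.005)&(d<.1)];print(len(B),cv2.minAreaRect((B[:,:2]*1000).astype(np.float32)),np.median(B[:,2]))
L=R[(R[:,2]>.155)&(R[:,2]<.18)&(d<.09)&(d>.03)];print(len(L),L.mean(0) if len(L) else'',L.min(0),L.max(0))
cv2.imwrite('pics/s6.png',np.hstack([cv2.resize(T["image"][150:310,210:330],None,fx=3,fy=3,interpolation=cv2.INTER_CUBIC),cv2.resize(W["image"],None,fx=.85,fy=480/384)]))
E
```

```text
18.55 [0.3612 0.0578 0.2692] psi 190.28 move 1.5 -1.6 F [0.41 0.74 0.96] q6 -1.76
1499 ((370.9012451171875, 58.02983093261719), (70.08515930175781, 35.90185546875), 10.685531616210938) 0.10761277673973046
376 [0.35960666 0.05615333 0.16845184] [0.34894957 0.04667601 0.15500625] [0.37685649 0.0642412  0.17743161]
```

View pics/s6.png

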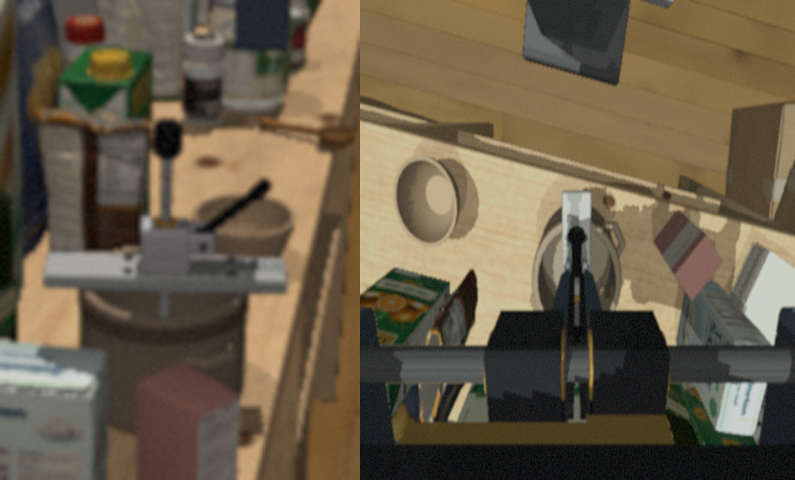

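The gauge stands flat (beam top z 0.1076), the rod is down in the crock, and the lever is raised at side-crop (262,185). The fingers are over the lever, 60 mm out from the rod. Now to press it.

Call:
apply_moves([
  [0,-1.6,20],
  [0,0,25],
  [0,0,20],
  [0,0,10],
  [0,0,5],
  [0,0,3],
  [0,0,3],
  [0,0,3],
], yaw=[0,0,0,0,0,0,0,0])

```text
time: 19.45
eef_pos: [0.3613, 0.0562, 0.1805]
tool_rot: [0.0, -0.09, 0.996, -0.0]
wrist_force: [-0.3, -0.6, -0.8]
gripper_width: 0.0006
```

Call:
apply_moves([
  [0,0,2],
  [0,0,2],
  [0,0,2],
  [0,0,2],
  [0,0,2],
], yaw=[0,0,0,0,0])

```text
time: 19.95
eef_pos: [0.36, 0.0561, 0.1701]
tool_rot: [-0.001, -0.09, 0.996, -0.0]
wrist_force: [-5.6, -1.4, 7.6]
gripper_width: 0.0006
```

Call:
apply_moves([
  [0,0,2],
  [0,0,2],
  [0,0,2],
  [0,0,2],
  [0,0,2],
], yaw=[0,0,0,0,0])

```text
time: 20.45
eef_pos: [0.3612, 0.0562, 0.1602]
tool_rot: [0.0, -0.09, 0.996, -0.0]
wrist_force: [-0.5, -1.1, 1.7]
gripper_width: 0.0005
```

Run:
```python
from h import *
T=arm.read_camera("side");W=arm.read_camera("wrist");R=cloud(W).reshape(-1,3);e=np.array([.421,.067])
print(arm.observe()['wrist_force'],arm.observe()['eef_pos'])
d=np.hypot(R[:,0]-e[0],R[:,1]-e[1])
B=R[(abs(R[:,2]-.107)<.006)&(d<.1)];print(len(B),cv2.minAreaRect((B[:,:2]*1000).astype(np.float32)),np.median(B[:,2]),np.linalg.lstsq(np.c_[B[:,:2]-e,np.ones(len(B))],B[:,2],rcond=None)[0])
cv2.imwrite('pics/s7.png',np.hstack([cv2.resize(T["image"][150:310,210:330],None,fx=3,fy=3,interpolation=cv2.INTER_CUBIC),cv2.resize(W["image"],None,fx=.85,fy=480/384)]))
```

```text
[ 0.27103396 -0.48965357  0.54391803] [0.36100683 0.05620887 0.16006793]
1842 ((402.0793151855469, 63.78960037231445), (134.07823181152344, 36.039039611816406), 10.243895530700684) 0.1074984459454451 [ 0.01427348 -0.00198985  0.10828579]
```

View pics/s7.png

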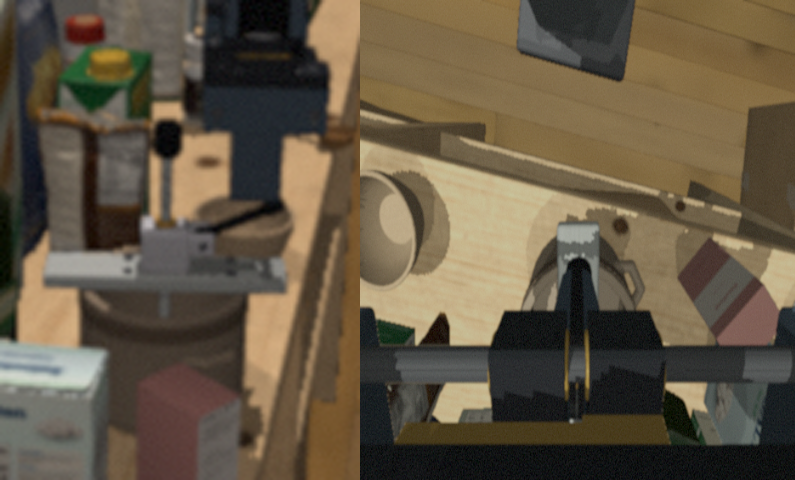

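The lever is part-way down (side crop, tip at (283,205)) and the gauge has not moved. I'll keep pressing.

Call:
apply_moves([
  [0,0,2],
  [0,0,2],
  [0,0,2],
  [0,0,2],
  [0,0,2],
], yaw=[0,0,0,0,0])

```text
time: 21.05
eef_pos: [0.3609, 0.0562, 0.1501]
tool_rot: [-0.0, -0.09, 0.996, 0.0]
wrist_force: [-1.2, 0.5, 2.6]
gripper_width: 0.0003
```

Call:
apply_moves([
  [0,0,2],
  [0,0,2],
  [0,0,2],
  [0,0,2],
  [0,0,1],
], yaw=[0,0,0,0,0])

```text
time: 21.55
eef_pos: [0.3608, 0.0562, 0.141]
tool_rot: [-0.0, -0.09, 0.996, 0.0]
wrist_force: [-2.1, -0.7, 2.9]
gripper_width: 0.0006
```

Call:
apply_moves([
  [0,0,1],
  [0,0,1],
  [0,0,1],
], yaw=[0,0,0])

```text
time: 21.85
eef_pos: [0.3609, 0.0562, 0.1382]
tool_rot: [-0.0, -0.09, 0.996, 0.0]
wrist_force: [-1.4, 0.3, 2.4]
gripper_width: 0.0003
```

Call:
apply_moves([
  [0,0,0.7],
  [0,0,0.7],
  [0,0,0.6],
], yaw=[0,0,0])

```text
time: 22.15
eef_pos: [0.3609, 0.0562, 0.1362]
tool_rot: [-0.0, -0.09, 0.996, 0.0]
wrist_force: [-2.1, -0.6, 2.9]
gripper_width: 0.0006
```

Call:
apply_moves([
  [0,0,0.5],
  [0,0,0.5],
], yaw=[0,0])

```text
time: 22.35
eef_pos: [0.3609, 0.0562, 0.1353]
tool_rot: [-0.0, -0.09, 0.996, 0.0]
wrist_force: [-3.3, -0.7, 9.3]
gripper_width: 0.0003
```

Call:
apply_moves([
  [0,0,0.3],
  [0,0,0],
], yaw=[0,0])

```text
time: 22.55
eef_pos: [0.3609, 0.0562, 0.1351]
tool_rot: [0.0, -0.09, 0.996, -0.0]
wrist_force: [-3.6, -1.0, 9.8]
gripper_width: 0.0006
```

Run:
```python
from h import *
T=arm.read_camera("side");W=arm.read_camera("wrist");R=cloud(W).reshape(-1,3);e=np.array([.421,.067])
print(arm.observe()['wrist_force'],arm.observe()['eef_pos'])
P=cloud(T).reshape(-1,3);d=np.hypot(P[:,0]-e[0],P[:,1]-e[1]);B=P[(abs(P[:,2]-.107)<.006)&(d<.1)];print(len(B),np.linalg.lstsq(np.c_[B[:,:2]-e,np.ones(len(B))],B[:,2],rcond=None)[0])
cv2.imwrite('pics/s8.png',cv2.resize(T["image"][170:270,215:315],None,fx=6,fy=6,interpolation=cv2.INTER_CUBIC))
```

```text
[-3.8693571  -0.89922092 11.17418718] [0.36088103 0.05617219 0.13510316]
759 [ 0.01632238 -0.08616852  0.10777226]
```

View pics/s8.png

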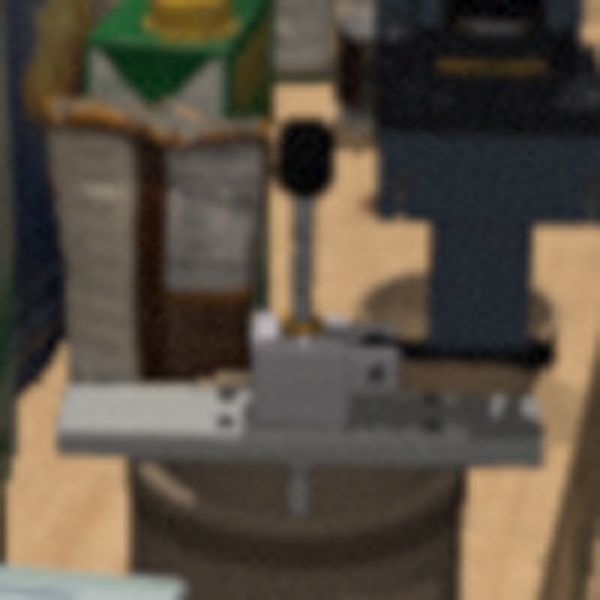

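The lever looks level (z 0.135, as predicted for the stop) and the force jumped to about 10 N, which suggests the hard stop. I'll back off and check.

Call:
apply_moves([
  [0,0,-1],
  [0,0,-4],
  [0,0,-15],
  [0,0,-30],
  [0,0,-30],
  [0,0,-30],
  [0,0,-30],
  [30,0,0],
  [20,0,0],
  [0,0,0],
], yaw=[0,0,0,0,0,0,0,0,0,0])

```text
time: 23.65
eef_pos: [0.3097, 0.0472, 0.2752]
tool_rot: [0.0, -0.09, 0.996, -0.0]
wrist_force: [-0.1, 1.2, 0.4]
gripper_width: 0.0007
```

Run:
```python
from h import *
T=arm.read_camera("side");W=arm.read_camera("wrist");R=cloud(W).reshape(-1,3);e=np.array([.4203,.067])
s=arm.observe();print(s['time'],s['wrist_force'],s['eef_pos'])
a=np.radians(190.3);ax=np.array([np.cos(a),np.sin(a)]);d=(R[:,:2]-e)@ax;l=(R[:,:2]-e)@[ax[1],-ax[0]]
B=R[(abs(R[:,2]-.107)<.005)&(np.hypot(d,l)<.1)];print(len(B),cv2.minAreaRect((B[:,:2]*1000).astype(np.float32)),np.linalg.lstsq(np.c_[B[:,:2]-e,np.ones(len(B))],B[:,2],rcond=None)[0])
for k in range(30,95,6):
    m=(abs(d-k/1000)<.003)&(abs(l)<.004);print(k,np.median(R[m,2]).round(4) if m.any() else None,end=' ')
m=(abs(d)<.012)&(abs(l)<.012)&(R[:,2]>.15)&(R[:,2]<.24);print('\nknob top',m.sum(),R[m,2].max() if m.any() else '')
Q=R[(abs(R[:,2]-.095)<.004)&(abs(np.hypot(R[:,0]-.42,R[:,1]-.067)-.056)<.01)&(abs(l)>.022)]
A=np.c_[2*Q[:,:2],np.ones(len(Q))];x=np.linalg.lstsq(A,(Q[:,:2]**2).sum(1),rcond=None)[0];print('crock',len(Q),x[:2])
cv2.imwrite('pics/s9.png',np.hstack([cv2.resize(T["image"][150:310,210:330],None,fx=3,fy=3,interpolation=cv2.INTER_CUBIC),cv2.resize(W["image"],None,fx=.85,fy=480/384)]))
```

```text
23.75 [ 0.30371501  0.10157456 -0.81444646] [0.31207541 0.04727027 0.27533934]
400 ((347.7180480957031, 53.7412223815918), (23.43120002746582, 34.4439697265625), 9.817736625671387) [0.07200942 0.01392126 0.1128658 ]
30 -0.3321 36 -0.2807 42 0.1348 48 -0.1265 54 -0.0004 60 0.001 66 0.0012 72 0.0015 78 0.1353 84 0.1075 90 0.1345 
knob top 85 0.21873518939678355
crock 522 [0.41721533 0.06654278]
```

View pics/s9.png

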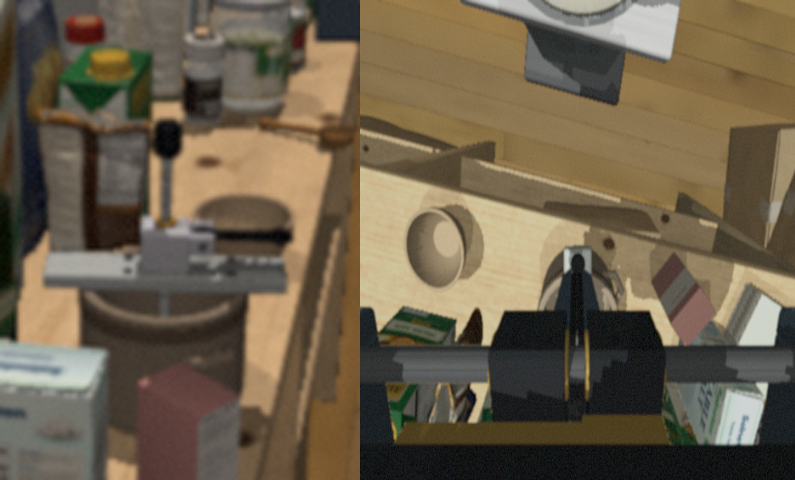

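The side crop shows the lever level at (235–290,236), the knob still at (167,138) and the beam flat. The hand is clear, so I'll hand in.

```bash
python3 -c "
from rig import arm
s=arm.observe();print(s['time'],abs(s['dq']).max());print(arm.hand_in())"
```

```text
23.75 0.02268004397859473
the job is handed in; nothing more can be done
None
```

The gauge is standing across the middle of the crock's mouth, with its foot on the bottom and the lever pressed down level. I handed the job in at 23.8 s, with the hand clear of everything.

- **Finding the bottom:** the rod slid down at about 1.5 N. From a TCP height of about 0.185 m the force rose by about 2.5 N per mm, the stiffness of the foot's spring. I pushed in to about 1.5 mm of foot compression, eased up to about 0.8 mm, then let go. The depth image taken earlier gave a bottom about 57–59 mm below the rim, which agrees.
- **Lever:** it came down with little force, then jumped to 9–11 N with the fingertips at 0.135 m, the height expected for its hard stop. It was level afterwards, with the pad top at about 0.135 m.
- **Gauge and goods:** the beam was flat and within about 1 mm of the crock's centre, measured just before and during the lever press. The knob stayed at the same height, and the last side view shows nothing else disturbed.

**Checks that disagreed or were weak:**
- The last wrist fit put the crock 3 mm from the earlier value. It saw only part of the rim, and the side view shows no shift.
- The final beam-tilt fit had too few points to use.
- The lever took about 2–3 N for most of its travel, with one early reading of 7.6 N; the stated range is 4–10 N.

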